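# Lift the largest vial with the vial tongs and hold it over the kidney dish

## Task

Pick up the steel vial tongs, close their jaws on the largest of the three vials in the metal vial block, and lift it out. Carry it in the tongs over the middle of the kidney dish and finish there, still holding it upright in the tongs a good hand's breadth above the dish. Only the tongs may touch the vials, not the robot's fingers, and the other two vials stay standing in their wells.

Things in the scene. Friction and masses are not known exactly. Their poses are not given: they have to be found in the camera images.
- tongs: steel spring tongs lying flat, 190 long, arms side by side, 12 high. Origin on the underside, midway between the two finger plates; x along the tongs towards the jaws, y to the left arm, z up. Spring bow at x = -77, arms pivot at x = -65, y = +/-12. 90 g
- tongs_grip (a point): where the gripper takes the tongs, closing along their y: midway between the plates, x = 0, y = 0, z = 9 in the tongs' frame. Plates 30 long (x), 18 high (z 0 to 18), grooved; over their outsides 50 when open, 48 squeezed just enough to carry them open, 40 closed on the largest vial. The spring pushes them open with 4 N at first, 9 N when closed on that vial
- tongs_jaw (a point): middle between the jaws, at x = 95, y = 0, z = 7 mm in the tongs' frame. Each jaw is an upright V groove, 14 high (z 0 to 14), 27 long in x; clear gap about 42 when open (2.5 mm less for each mm squeezed at the plates), 70 over the outsides. Centre a standing vial here before closing
- tongs_left (a joint): angle of each tong arm (rad; the right arm mirrors it): 0 fully open, about 0.08 closed on the 29 mm vial, 0.13 fully shut
- vial_block: fixed aluminium block 60 (x) x 200 (y) x 30 high, origin at the centre of its underside, three round wells in a row along its y, at y = 65, 0 and -65 mm, 34 wide and 10 deep; vials stand on the well floors, 20 above the worktop
- vial_3: the largest vial, 29 across, 49 high, brown glass; straight body from its foot to 42 high, origin at the centre of its foot, z up; mass about 30 g; it stands in any one of the three wells
- vial_1: the middle-sized vial, 25 across, 43 high, origin at the centre of its foot; to be left in its well
- vial_2: the smallest vial, 22 across, 37 high, origin at the centre of its foot; to be left in its well
- kidney_dish: fixed steel kidney dish, 90 (x) x 200 (y) x 37 high, open at the top, origin at the centre of its underside, which is its middle
Mind the look-alikes: they are no part of the job. What is shaped like the vial_3 but yellow is not meant.

How it is judged (in metres and radians):
On the way, in this order (a step that is already met when the one before it is completed fails the run):
1. the tongs are lifted by the fingers (height (world z) of tongs above 0.015 m and contact force between the fingers and tongs above 1 N), for 0.2 s.
2. the largest vial is lifted out of its well in the tongs (height (world z) of vial_3 above 0.04 m and contact force between tongs and vial_3 above 0.5 N and contact force between vial_3 and vial_block below 0.05 N), for 0.2 s.
At the end, for the whole second after the job is handed in: Ends holding: fingers grip the tongs, tongs grip the largest vial; its foot over 60 mm above the worktop (dish rim: 37), within 40 mm of the dish's middle seen from above, tilted under 0.35 rad, still; nothing held touches the dish; the other two vials stand in their wells (height (world z) of each of vial_3, tongs above 0.06 m and horizontal distance between vial_3 and kidney_dish below 0.04 m and angle between vial_3's own z axis and vertical below 0.35 rad and linear speed of vial_3 below 0.03 m/s and contact force between tongs and vial_3 above 0.5 N and contact force between the fingers and tongs above 1 N and contact force between each of tongs, vial_3 and kidney_dish below 0.05 N and distance between each of vial_1, vial_2 and vial_block below 0.08 m and height (world z) of each of vial_1, vial_2 below 0.025 m and angle between each of vial_1, vial_2's own z axis and vertical below 0.2 rad); the arm keeps its last pose, push and grip.
It fails at once if the fingers touch a vial (contact force between the fingers and vial_1 above 0.3 N or contact force between the fingers and vial_2 above 0.3 N or contact force between the fingers and vial_3 above 0.3 N).
It fails at once if another vial is knocked over or taken out of its well (distance of any of vial_1, vial_2 from where it was at the start of the episode above 0.015 m or angle between any of vial_1, vial_2's own z axis and vertical above 0.4 rad).
It also fails if it takes over 42 s, if anything falls off the work surface, if the arm or the gripper's body presses on something with over 40 N, if the wrist force passes 120 N, or if a joint passes its speed limit or range.

## Robot

A 6-joint arm with a two-finger parallel gripper is mounted at the origin on a cart in front of the work surface, level with it; the furniture and walls round the work are solid. World frame = base frame: x ahead of the robot, y to its left, z up, the work surface at z = 0. Lengths are in mm, angles in rad, forces in N, time in s.
With the tool pointing down it reaches from about 350 to 775 mm from the base axis. Payload 7.3 kg.
Tool frame: the origin (TCP) lies midway between the tips of the shut fingers; the grasp point (between the pads) lies 19 mm behind it; x points along the fingers, y is the direction in which the jaws open and shut, and the axes are right-handed (so a half turn about x gives the same grasp; the last joint's range is limited). The gripper opens to 92 mm and grips with 3 to 60 N. Pads are 19 mm wide; open, the fingers measure 130 mm over their backs; the gripper's body (75 mm by 190 mm) begins 47 mm behind the grasp point.
Start: joints at [0.98, 0.342, 1.524, -0, 1.275, -0.146], TCP at [225.884, 473.942, 226.741] pointing down, gripper open.
Joint ranges: [-2.53, 2.53], [-0.77, 2.02], [0.04, 2.7], [-1, 4.14], [0.28, 2.66], [-3.11, 3.11]. Speed limits (rad/s): [2.57, 2.57, 3.14, 3.14, 3.14, 3.14].

## Interface

Orientations are given as [roll, pitch, yaw] about the fixed x, y, z axes, in that order (R = Rz(yaw) Ry(pitch) Rx(roll)).
In Python, from plant import get_obs, capture, close_job gives the robot as it stands. The module is installed in compiled form; this text tells all that it offers.
- The arm moves only by the tool send_rows, never from a script. Its argument "moves" is a list of rows, each a list of 4 numbers: the shift along the tool's x, y, z in mm, then the turn about the tool's x in degrees. In form: [[tx, ty, tz, yaw], ...]. A call has 1 to 8 rows; each row shifts and turns the commanded pose from where the row before left it, along the tool's axes as they then stand; what a row does not reach is not made up. A row lasts 1/8 s, in which the tool goes at most 62.5 mm and 10.7 degrees, less where a joint would pass 70% of its speed; a pose out of reach is approached as far as the arm can. A call with a gripper value outside its range is refused whole. "hand" is the opening, from 0 (shut) to 1 (fully open), set as the call begins (left out, the last holds). The fingers move at their own pace and stop on an object; the grip force is fixed at half the most. Time passes only in rows, so rows that do not move let the fingers close. It gives the time, the measured TCP pose, the force and the opening at its end, in the units of the state.
- get_obs(): the state, without advancing time (a new reading comes with each control period).
- capture(name): name is "scene" or "top" or "wrist"; returns a dict with "image" (480x640x3 uint8, red, green, blue), "K" (3x3 intrinsics, pixels), "position" and "attitude" of the camera in the world; the wrist camera has in their place "mount" (4x4, takes a point from camera to tool coordinates, whose origin is the TCP and whose axes are the tool frame's). Camera axes: x right, y down, z forward; pixel columns grow to the right and rows downward; lengths in mm; the calibration is good to about 2 mm. A picture is of the moment at which its call begins: read the wrist's pose just before it. There is no depth.
- close_job(): hands the job in, once; it reports no verdict.
The state is a dict: "time": time; "joint_positions": joint angles; "dq": joint speeds; "tau": joint torques, N m; "tool_pos": TCP position; "tcp_rot": TCP orientation; "contact_force": force on the tool from outside, world axes, zero at the start; "moment": the same for the moment, N m; "grip_width": finger opening in mm.
Only numpy, scipy, OpenCV 4.12 (cv2) and the standard library are available. Lean on these libraries where they do the work, as an engineer would, in place of code of your own. Each camera call takes 0.05 s, during which the arm holds its last target. There are 200 camera calls.

## Working session

There is one attempt and no reset: what is moved stays moved. The work goes in short steps, Python scripts to look and compute and a tool call to move; the robot and the scene stay as the last step left them, time stands still between calls to the robot, and variables do not carry over. Pictures are saved under pics/ and viewed, about 8 in all and at most 12, crops included, and the job is handed in when it is done.

Besides the shell and the picture viewer there is one more tool, called after "Emit:" by a JSON object that holds its "method" and its "body", one argument or row to a line. send_rows: Moves the arm, as the interface text tells. Its arguments: {"type":"object","properties":{"moves":{"type":"array","items":{"type":"array","items":{"type":"number"}}},"hand":{"type":"number"}},"required":["moves"]}

```bash
mkdir -p pics; cat > h.py <<'E'
import numpy as np, cv2
from scipy.spatial.transform import Rotation as R
from plant import get_obs, capture
def snap(name, fn=None):
    o=get_obs(); c=capture(name); im=cv2.cvtColor(c["image"],cv2.COLOR_RGB2BGR)
    if fn: cv2.imwrite('pics/'+fn,im)
    if name=='wrist':
        T=np.eye(4); T[:3,:3]=R.from_euler('xyz',o['tcp_rot']).as_matrix(); T[:3,3]=o['tool_pos']
        C=T@np.array(c['mount'])
    else:
        C=np.eye(4); a=np.array(c['attitude']); C[:3,:3]=a if a.shape==(3,3) else R.from_euler('xyz',a).as_matrix(); C[:3,3]=c['position']
    return im,np.array(c['K']),C
def ray(K,C,p):
    d=C[:3,:3]@np.linalg.solve(K,[p[0],p[1],1]); return C[:3,3],d/np.linalg.norm(d)
def plane(K,C,p,z):
    o,d=ray(K,C,p); return o+d*(z-o[2])/d[2]
def proj(K,C,P):
    q=K@(C[:3,:3].T@(np.array(P,float)-C[:3,3])); return q[:2]/q[2]
def tri(rays):
    A=0;b=0
    for o,d in rays:
        M=np.eye(3)-np.outer(d,d);A=A+M;b=b+M@o
    return np.linalg.solve(A,b)
E
python3 - <<'E'
from h import *
print(get_obs())
c=capture('top');print({k:c[k] for k in c if k!='image'})
for n in('top','scene','wrist'):
    im,K,C=snap(n,n+'0.png'); print(n,np.round(C,3).tolist(),K.tolist())
E
```

```text
{'time': 0.0, 'joint_positions': array([ 9.80027196e-01,  3.42678609e-01,  1.52503978e+00,  1.15600683e-06,
        1.27538181e+00, -1.46001296e-01]), 'dq': array([ 0.00072393, -0.00017219, -0.00047323, -0.00051109, -0.00128241,
        0.00122665]), 'tau': array([-4.10248185e-05, -4.31236124e+01, -2.44217938e+01,  7.16508483e-02,
        5.60653768e-02, -1.59213514e-04]), 'tool_pos': array([225.62803743, 473.58578168, 226.05990948]), 'tcp_rot': array([-1.71753088,  1.56928877, -2.16229905]), 'contact_force': array([ 1.29198822, -0.22533244, -0.41981794]), 'moment': array([ 0.00060833, -0.064427  , -0.00149141]), 'grip_width': 91.79303274696711}
{'K': array([[580.60440308,   0.        , 319.14371197],
       [  0.        , 580.60440308, 240.3068909 ],
       [  0.        ,   0.        ,   1.        ]]), 'position': array([ 361.38480055,   28.74001744, 1358.76938325]), 'attitude': array([-2.98910408, -0.01254075, -1.57980564])}
top [[-0.009, -0.988, 0.152, 361.385], [-1.0, 0.007, -0.014, 28.74], [0.013, -0.152, -0.988, 1358.769], [0.0, 0.0, 0.0, 1.0]] [[580.6044030776511, 0.0, 319.1437119650974], [0.0, 580.6044030776511, 240.3068909021229], [0.0, 0.0, 1.0]]
scene [[-0.422, -0.566, 0.708, -74.067], [-0.907, 0.258, -0.334, 334.005], [0.006, -0.783, -0.622, 590.269], [0.0, 0.0, 0.0, 1.0]] [[457.29259625985304, 0.0, 318.60073183176604], [0.0, 457.29259625985304, 239.16547418151083], [0.0, 0.0, 1.0]]
wrist [[0.43, 0.872, 0.233, 162.034], [0.903, -0.415, -0.112, 502.179], [-0.001, 0.259, -0.966, 384.552], [0.0, 0.0, 0.0, 1.0]] [[381.92566461276016, 0.0, 318.1858043769199], [0.0, 381.92566461276016, 245.87675910897372], [0.0, 0.0, 1.0]]
```

View pics/top0.png

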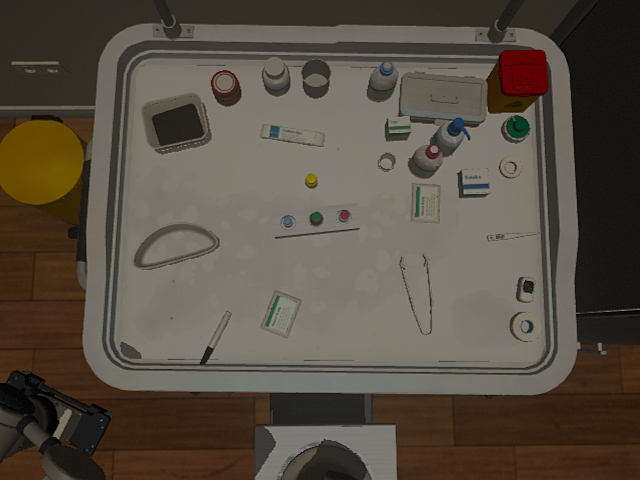

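View pics/scene0.png

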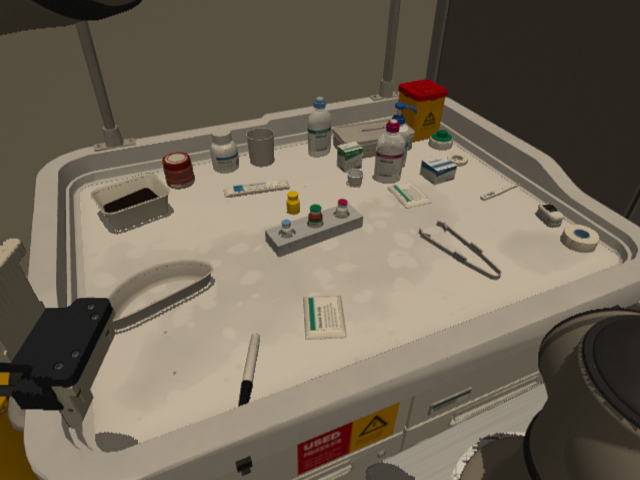

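The top view shows the block with three vials: blue cap (287,221), green cap (316,218) and pink cap (344,215). The tongs run from their bow at (424,332) to the jaws at (414,260), and the dish is at (177,246). In the scene view the green-capped vial (315,213) is brown.

Candidates, as pixels in the top view:
- Blue cap, clear vial: (287,221)
- Green cap, brown vial: (316,218)
- Pink cap, clear vial: (344,215)
- Yellow look-alike, standing off the block: (311,180)

My choice is the brown one in the middle well, which I'll check in a close crop.

```bash
python3 - <<'E'
from h import *
t,Kt,Ct=snap('top');s,Ks,Cs=snap('scene')
def m(n,a,b): 
    r=[ray(Kt,Ct,a),ray(Ks,Cs,b)];P=tri(r);print(n,P.round(1),proj(Kt,Ct,P).round(1)-a,proj(Ks,Cs,P).round(1)-b)
# cap masks
for n,lo,hi in(('green',(70,100,40),(95,255,255)),('blue',(96,70,60),(115,255,255)),('pink',(160,100,60),(179,255,255)),('yellow',(20,150,80),(32,255,255))):
    c=[]
    for im,(x,y,w,h) in((t,(270,165,95,75)),(s,(260,180,110,75))):
        hsv=cv2.cvtColor(im[y:y+h,x:x+w],cv2.COLOR_BGR2HSV);k=cv2.inRange(hsv,lo,hi)
        nn,l,st,ce=cv2.connectedComponentsWithStats(k)
        i=1+np.argmax(st[1:,4]);c.append(ce[i]+[x,y]);print(n,st[i])
    m(n,np.array(c[0]),np.array(c[1]))
for n,p in(('bow',(424,333)),('jawL',(403,259)),('jawR',(426,258)),('dish',(177,246)),('dishA',(135,262)),('dishB',(218,240))): print(n,plane(Kt,Ct,p,8 if n[0]!='d' else 37).round(1))
for n,p in(('bow',(490,274)),('jawL',(424,234)),('jawR',(442,224))): print(n,plane(Ks,Cs,p,8).round(1))
a=cv2.resize(s[175:265,250:380],None,fx=5,fy=5,interpolation=cv2.INTER_CUBIC)
b=cv2.resize(t[240:345,380:460],None,fx=5,fy=5,interpolation=cv2.INTER_CUBIC)
cv2.imwrite('pics/crop1.png',a);cv2.imwrite('pics/crop2.png',b)
E
```

```text
green [42 47  9  9 50]
green [51 25 10  6 50]
green [614.   17.7  69.2] [-0.06 -0.04] [0.1 0. ]
blue [14 52  7  7 39]
blue [22 40  8  5 34]
blue [608.9  83.7  56.7] [-0.12564103 -0.07435897] [0.22352941 0.01176471]
pink [71 45  8  9 59]
pink [78 19  9  6 46]
pink [620.9 -47.1  61.7] [-0.08983051 -0.05084746] [ 0.14782609 -0.02173913]
yellow [ 36   9  11  12 108]
yellow [ 27  11  13  23 242]
yellow [711.7  27.9  24.8] [0.10925926 0.0462963 ] [-0.08512397 -0.04214876]
bow [ 351.2 -229.6    8. ]
jawL [ 523.1 -186.5    8. ]
jawR [ 525.  -240.7    8. ]
dish [553.5 336.4  37. ]
dishA [517.3 430.9  37. ]
dishB [566.7 242.8  37. ]
bow [ 360.2 -226.     8. ]
jawL [ 513.3 -185.     8. ]
jawR [ 526.2 -240.6    8. ]
```

View pics/crop1.png

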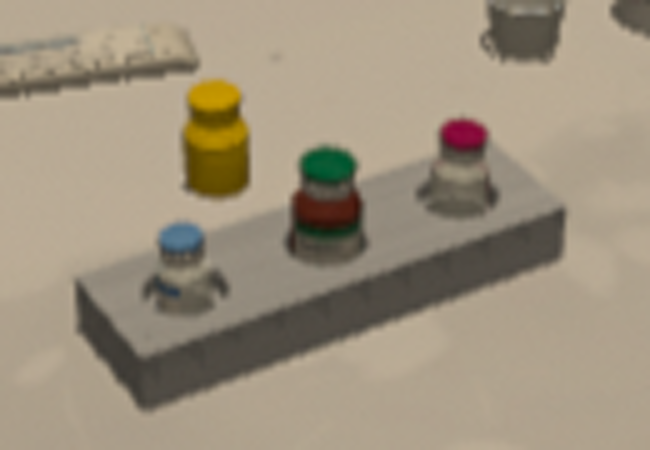

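The crop confirms it: the green-capped vial in the middle well is brown and tallest, with its cap top at about 69 mm. The yellow one stands off the block. Next I'll work out the move to a point above the tongs.

```bash
cat >> h.py <<'E'
def go(P,yaw):  # target TCP, direction (deg) of tool y line; shift in the present tool frame (before turning)
    o=get_obs(); M=R.from_euler('xyz',o['tcp_rot']).as_matrix()
    d=M.T@(np.array(P)-o['tool_pos']); a=np.degrees(np.arctan2(M[1,1],M[0,1]))
    turn=-((yaw-a+90)%180-90)   # tool x points down -> turning +about x lowers world yaw
    print('t',o['time'],'pos',o['tool_pos'].round(1),'down',M[:,0].round(3),'y dir',round(a,2),'shift',d.round(1),'turn',round(turn,2),'F',o['contact_force'].round(1),'w',round(o['grip_width'],1))
E
python3 - <<'E'
from h import *
go([432,-222,200],95.3)
E
```

```text
t 0.3 pos [225.8 473.8 226.5] down [-0. -0. -1.] y dir 64.51 shift [  26.7 -539.4  485.5] turn -30.79 F [-0.1 -0.4  0.1] w 91.7
```

Emit:
{"method": "send_rows", "body": {
  "moves": [
    [0, -29, 42, 0],
    [0, -29, 42, 0],
    [0, -29, 42, 0],
    [0, -29, 42, 0],
    [0, -29, 42, 0],
    [0, -29, 42, 0],
    [0, -29, 42, 0],
    [0, -29, 42, 0]
  ],
  "hand": 1
}}

```text
time: 1.3
tool_pos: [430.0, 118.4, 226.9]
tcp_rot: [0.858, 1.57, 0.413]
contact_force: [-0.2, 0.6, 0.4]
grip_width: 91.9
```

Emit:
{"method": "send_rows", "body": {
  "moves": [
    [4, -44, 21, 0],
    [4, -44, 21, 0],
    [4, -44, 21, 0],
    [4, -44, 21, 0],
    [4, -44, 21, 0],
    [4, -44, 21, 0],
    [3, -44, 21, 0]
  ]
}}

```text
time: 2.17
tool_pos: [429.3, -223.0, 199.6]
tcp_rot: [0.948, 1.571, 0.502]
contact_force: [2.2, -0.1, -0.9]
grip_width: 91.6
```

Emit:
{"method": "send_rows", "body": {
  "moves": [
    [0, 0, 0, -10.3],
    [0, 0, 0, -10.3],
    [0, 0, 0, -10.2],
    [0, 0, 0, 0],
    [0, 0, 0, 0]
  ]
}}

```text
time: 2.8
tool_pos: [429.5, -221.3, 199.7]
tcp_rot: [1.003, 1.571, 1.093]
contact_force: [0.1, -0.4, 0.6]
grip_width: 92.0
```

```bash
python3 - <<'E'
from h import *
go([432,-222,200],95.3)
im,K,C=snap('wrist','w1.png')
E
```

```text
t 2.8 pos [ 429.5 -221.3  199.7] down [ 0.  0. -1.] y dir 95.12 shift [-0.3 -0.9  2.4] turn -0.18 F [ 0.1 -0.4  0.6] w 92.0
```

View pics/w1.png

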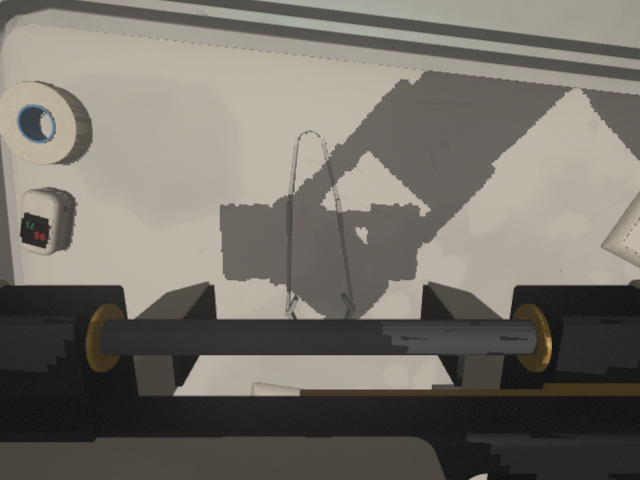

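The wrist view shows the tongs with the bow at (310,132) and the jaws at about (293,310) and (349,308), partly behind the gripper bar. The plates lie in shadow near y=210, so I'll enlarge that part.

```bash
python3 - <<'E'
from h import *
im,K,C=snap('wrist')
c=im[120:325,255:385]; c=np.clip((c/255.)**0.55*255,0,255).astype(np.uint8)
c=cv2.resize(c,None,fx=2.9*1.3,fy=2.9,interpolation=cv2.INTER_CUBIC) if 0 else cv2.resize(c,None,fx=2.92,fy=2.92,interpolation=cv2.INTER_CUBIC)
t,Kt,Ct=snap('top'); d=cv2.resize(t[245:345,390:450],None,fx=6,fy=6,interpolation=cv2.INTER_CUBIC)[:598]
o=np.zeros((600,800,3),np.uint8);o[:c.shape[0],:c.shape[1]]=c;o[:d.shape[0],400:400+d.shape[1]]=d
cv2.imwrite('pics/w1c.png',o)
for p in((310,131),(289,215),(341,205),(348,250),(289,250),(293,297),(349,295)): print(p,plane(K,C,p,10).round(1))
for P in((446,-222,0),(432,-222,200)): print(proj(K,C,P))
E
```

```text
(310, 131) [ 349.5 -237.2   10. ]
(289, 215) [ 425.3 -250.2   10. ]
(341, 205) [ 411.7 -203.4   10. ]
(348, 250) [ 453.7 -192.2   10. ]
(289, 250) [ 458.8 -247.8   10. ]
(293, 297) [ 506.1 -240.6   10. ]
(349, 295) [ 499.  -186.2   10. ]
[317.43832573 236.82924759]
[319.24159473 311.80032899]
```

View pics/w1c.png

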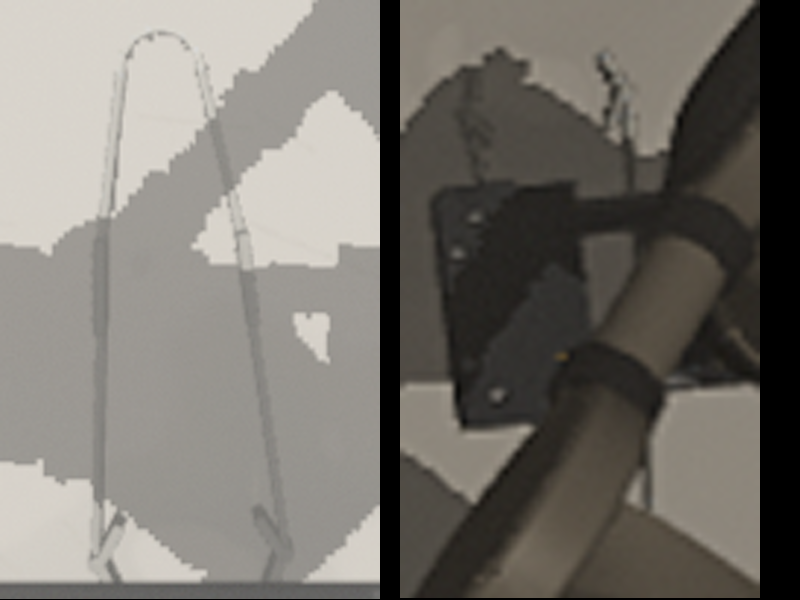

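In the crop the plates are centred at wrist pixels (289,213) and (339,215). The jaw apexes are at (287.5,312) and (354,308), and the bow is at (310,131). I'll check these against the unobstructed top image.

View pics/crop2.png

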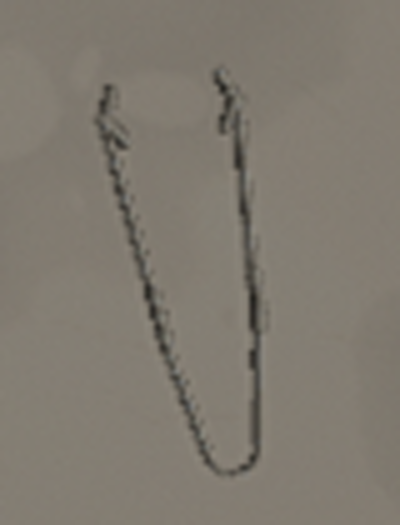

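```bash
python3 - <<'E'
from h import *
im,K,C=snap('wrist');print(C[:3,3])
for z in(6,12):
  g=lambda x,y:plane(K,C,(x,y),z)
  b=g(310,131);pl=(g(289.2,213)+g(339.2,215))/2;j=(g(287.5,312.5)+g(354.3,308))/2
  print(z,b.round(1),pl.round(1),j.round(1),'w',np.linalg.norm(g(289.2,213)-g(339.2,215)), np.linalg.norm(g(287.5,312.5)-g(354.3,308)))
  for a,c in((b,pl),(pl,j),(b,j)): print(np.linalg.norm(c-a).round(1),np.degrees(np.arctan2(*(c-a)[[1,0]])).round(2))
E
```

```text
[ 359.30681673 -229.09096016  358.04638728]
6 [ 349.4 -237.4    6. ] [ 423.  -227.1    6. ] [ 519.5 -211.9    6. ] w 46.70603225830179 66.93873493824348
74.3 7.96
97.6 8.97
171.9 8.53
12 [ 349.6 -237.2   12. ] [ 421.9 -227.1   12. ] [ 516.7 -212.2   12. ] w 45.9100116096624 65.79788411816187
73.0 7.96
96.0 8.97
169.0 8.53
```

```bash
python3 - <<'E'
from h import *
im,K,C=snap('wrist');t,Kt,Ct=snap('top')
for a,b in(((354.3,308),(400,263.6)),((287.5,312.5),(427.4,260)),((310,131),(426,334.6))):
    P=tri([ray(K,C,a),ray(Kt,Ct,b)]);print(P.round(1),(proj(K,C,P)-a).round(1),(proj(Kt,Ct,P)-b).round(1), plane(Kt,Ct,b,8).round(1))
go([423.5,-227,40],98.3)
E
```

```text
[ 512.3 -179.1    9.3] [ 0.2 -0.2] [ 0.1 -0.1] [ 512.3 -179.1    8. ]
[ 519.9 -243.4   15.5] [ 1.1 -0.5] [ 0.5 -0.2] [ 520.3 -243.8    8. ]
[ 348.1 -238.   -12.4] [-0.  -0.9] [-0.1 -0.4] [ 347.5 -234.1    8. ]
t 3.1 pos [ 429.6 -221.3  199.7] down [ 0.  0. -1.] y dir 95.28 shift [159.7  -5.1  -6.6] turn -3.02 F [ 0.   0.3 -0.4] w 91.9
```

Triangulated, the jaws stand about 9 to 15 mm high, which fits tongs lying flat. Descending now.

Emit:
{"method": "send_rows", "body": {
  "moves": [
    [0, -5, -6.6, -3],
    [40, 0, 0, 0],
    [40, 0, 0, 0],
    [40, 0, 0, 0],
    [34, 0, 0, 0],
    [0, 0, 0, 0]
  ],
  "hand": 1
}}

```text
time: 3.85
tool_pos: [422.1, -225.9, 43.9]
tcp_rot: [2.326, 1.565, 2.47]
contact_force: [0.7, 0.1, 0.7]
grip_width: 91.7
```

```bash
python3 - <<'E'
from h import *
go([423.5,-227,3],98.3)
im,K,C=snap('wrist')
c=np.clip((im/255.)**0.55*255,0,255).astype(np.uint8)[100:400,180:460]
cv2.imwrite('pics/w2.png',cv2.resize(c,None,fx=2,fy=2))
E
```

```text
t 3.85 pos [ 422.1 -225.9   43.9] down [-0.004  0.003 -1.   ] y dir 98.29 shift [40.9 -1.5  1.4] turn -0.01 F [0.7 0.1 0.7] w 91.7
```

View pics/w2.png

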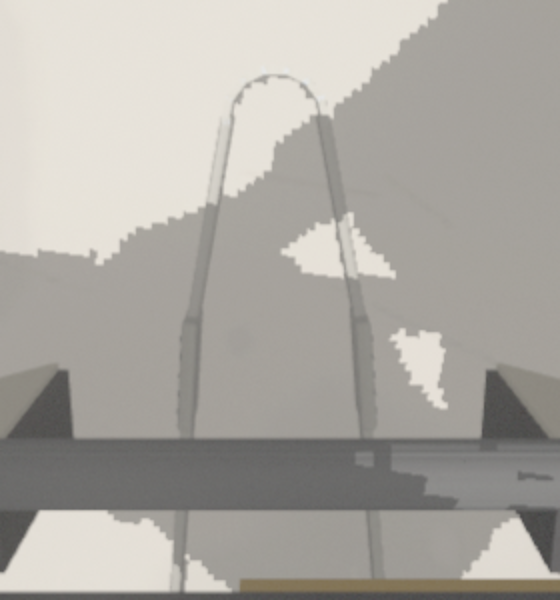

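The plates start at crop row 320, and the tongs' axis is upright and centred between the fingers. A quick check of the offset along the tongs comes before the final descent.

```bash
python3 - <<'E'
from h import *
im,K,C=snap('wrist');u=np.array([np.cos(np.radians(8.3)),np.sin(np.radians(8.3)),0])
for z in(12,18):
    a=plane(K,C,(180+191/2,260),z);b=plane(K,C,(180+361/2,260),z);m=(a+b)/2; print(z,m.round(1),(m+15*u).round(1),np.linalg.norm(a-b))
print('bow',plane(K,C,(317.5,137.5),8).round(1))
go([424,-227,3],98.3)
E
```

```text
12 [ 411.8 -229.8   12. ] [ 426.7 -227.6   12. ] 44.640900223369734
18 [ 410.  -230.1   18. ] [ 424.8 -227.9   18. ] 43.245101095024104
bow [ 350.5 -239.     8. ]
t 3.95 pos [ 423.9 -227.3   46.4] down [ 0.001 -0.    -1.   ] y dir 98.3 shift [43.4  0.3  0.1] turn 0.0 F [-0.5 -0.1 -0.2] w 91.9
```

Emit:
{"method": "send_rows", "body": {
  "moves": [
    [20, 0, 1, 0],
    [16, 0, 0, 0],
    [7, 0, 0, 0],
    [0, 0, 0, 0],
    [0, 0, 0, 0]
  ]
}}

```text
time: 4.58
tool_pos: [425.0, -227.2, 3.6]
tcp_rot: [-0.737, 1.569, -0.592]
contact_force: [-0.4, 0.1, 0.4]
grip_width: 91.7
```

Emit:
{"method": "send_rows", "body": {
  "moves": [
    [0, 0, 0, 0],
    [0, 0, 0, 0],
    [0, 0, 0, 0],
    [0, 0, 0, 0]
  ],
  "hand": 0.51
}}

```text
time: 5.08
tool_pos: [424.4, -226.8, 2.7]
tcp_rot: [0.865, 1.571, 1.011]
contact_force: [0.4, 0.5, 0.4]
grip_width: 56.4
```

Emit:
{"method": "send_rows", "body": {
  "moves": [
    [0, 0, 0, 0],
    [0, 0, 0, 0],
    [0, 0, 0, 0],
    [0, 0, 0, 0],
    [0, 0, 0, 0],
    [0, 0, 0, 0]
  ]
}}

```text
time: 5.82
tool_pos: [424.4, -226.7, 2.7]
tcp_rot: [1.667, 1.571, 1.812]
contact_force: [0.9, 0.2, -0.5]
grip_width: 46.7
```

Emit:
{"method": "send_rows", "body": {
  "moves": [
    [0, 0, 0, 0],
    [-10, 0, 0, 0],
    [-20, 0, 0, 0],
    [-30, 0, 0, 0],
    [-30, 0, 0, 0],
    [-10, 0, 0, 0],
    [0, 0, 0, 0],
    [0, 0, 0, 0]
  ],
  "hand": 0.52
}}

```text
time: 6.82
tool_pos: [423.8, -226.3, 101.7]
tcp_rot: [2.288, 1.569, 2.433]
contact_force: [0.1, -0.2, -1.1]
grip_width: 47.9
```

```bash
python3 - <<'E'
from h import *
go([520,9,103],95.2)
im,K,C=snap('wrist')
cv2.imwrite('pics/w3.png',im)
s,Ks,Cs=snap('scene')
cv2.imwrite('pics/s3.png',cv2.resize(s[100:330,330:640],None,fx=2.5,fy=2.5))
E
```

```text
t 6.825 pos [ 423.8 -226.3  101.7] down [-0.002  0.001 -1.   ] y dir 98.31 shift [ -1.1 219.  129.2] turn 3.11 F [ 0.1 -0.2 -1.1] w 47.9
```

View pics/s3.png

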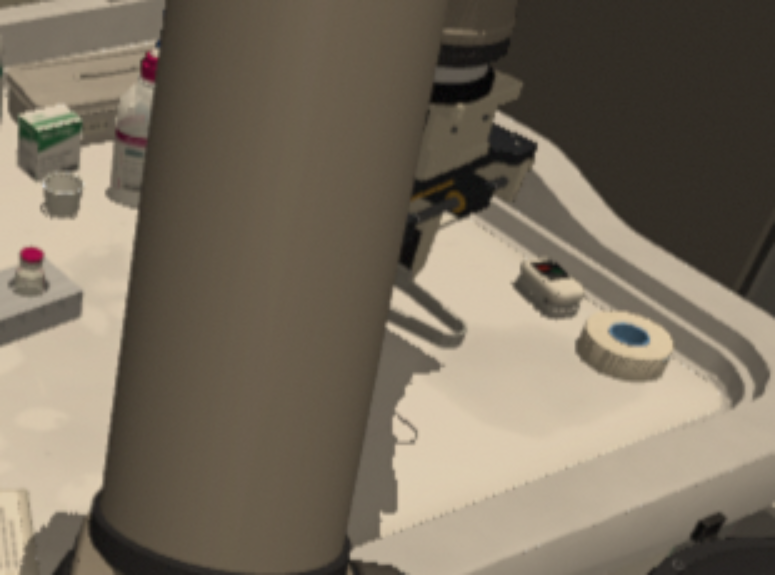

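The tongs are held in the air, with the bow visible behind the arm. Now carrying them over the block.

Emit:
{"method": "send_rows", "body": {
  "moves": [
    [0, 0, 0, 3.1],
    [0, 38, 20, 0],
    [0, 38, 20, 0],
    [0, 38, 20, 0],
    [0, 38, 20, 0],
    [0, 38, 20, 0],
    [0, 35.8, 17.8, 0],
    [0, 0, 0, 0]
  ]
}}

```text
time: 7.92
tool_pos: [521.4, 11.1, 101.8]
tcp_rot: [2.572, 1.57, 2.667]
contact_force: [0.0, -0.9, -1.5]
grip_width: 47.7
```

Emit:
{"method": "send_rows", "body": {
  "moves": [
    [0, 0, 0, 0],
    [0, 0, 0, 0]
  ]
}}

```text
time: 8.18
tool_pos: [520.8, 7.9, 102.4]
tcp_rot: [3.046, 1.57, 3.136]
contact_force: [-0.7, 0.5, -0.4]
grip_width: 47.8
```

```bash
python3 - <<'E'
from h import *
go([520.6,9.2,103],95.2)
t,Kt,Ct=snap('top','t4.png');s,Ks,Cs=snap('scene','s4.png')
print(proj(Kt,Ct,(614.2,17.7,69)),proj(Ks,Cs,(614.2,17.7,69)))
a=cv2.resize(t[170:270,265:365],None,fx=4,fy=4);b=cv2.resize(s[110:270,240:400],None,fx=2.5,fy=2.5)
cv2.imwrite('pics/c4.png',np.hstack([a,b]))
E
```

```text
t 8.175 pos [520.8   7.9 102.4] down [-0.001  0.    -1.   ] y dir 95.14 shift [-0.6  1.3 -0.1] turn -0.06 F [-0.7  0.5 -0.4] w 47.8
[315.86626221 216.40822297] [315.26429523 207.63396592]
```

View pics/c4.png

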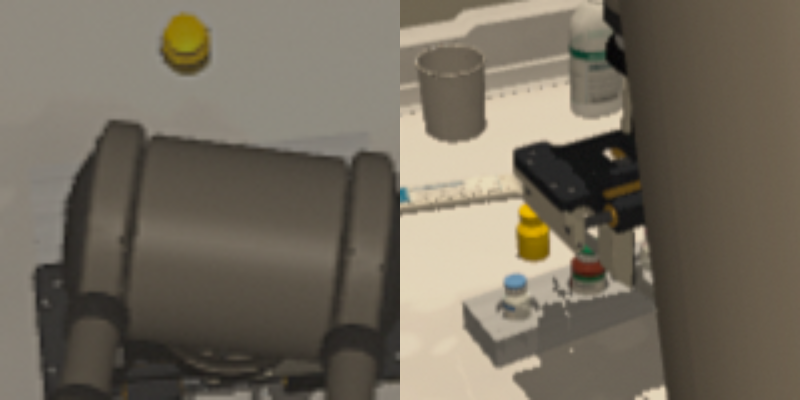

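The top view is blocked by the wrist. The scene view shows the left jaw near (306,224), with the block, the blue vial and the green-capped vial all untouched. I'll overlay where the left jaw should be to check pitch, height and lateral position.

```bash
python3 - <<'E'
from h import *
s=cv2.imread('pics/s4.png');_,Ks,Cs=snap('scene')
o=get_obs();T=o['tool_pos'];print(T)
a=np.radians(5.14);u=np.array([np.cos(a),np.sin(a),0]);v=np.array([-u[1],u[0],0])
f=5;x0,y0=260,165
c=cv2.resize(s[y0:y0+110,x0:x0+150],None,fx=f,fy=f,interpolation=cv2.INTER_CUBIC)
for x,y,z,col in((94,32,0,(0,0,255)),(94,32,14,(0,0,255)),(81,18,0,(255,0,0)),(81,18,14,(255,0,0)),(107,18,0,(0,255,0)),(107,18,14,(0,255,0)),(-77,0,6,(255,0,255))):
    p=proj(Ks,Cs,T+u*x+v*y+[0,0,z-2.7]);print(p.round(1))
    cv2.circle(c,tuple(int(i) for i in ((p-[x0,y0]+.5)*f)),4,col,1)
cv2.imwrite('pics/c5.png',c)
E
```

```text
[521.02870244   7.97632213 102.70307098]
[301.5 198.8]
[301.3 192.7]
[311.1 200. ]
[311.  193.9]
[304.6 193.7]
[304.5 187.6]
[365.7 238.9]
```

View pics/c5.png

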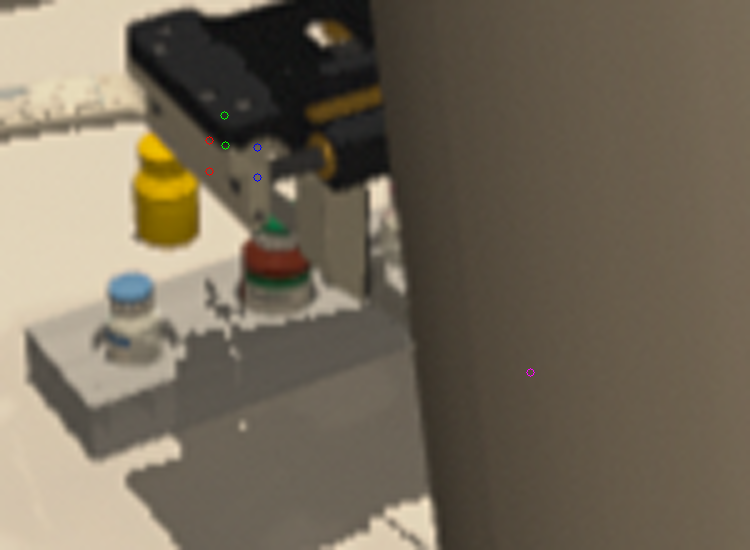

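The jaws are hidden behind the gripper from here, and the dark marks on the block are their shadow. The bow was visible in the earlier scene picture at about (514,232), so I'll use it to check pitch.

```bash
python3 - <<'E'
from h import *
_,Ks,Cs=snap('scene')
a=np.radians(8.3);u=np.array([np.cos(a),np.sin(a),0])
for z in(-10,0,6,12): print(z,proj(Ks,Cs,np.array([423.8,-226.3,99.3+z])-80*u).round(1))
s=cv2.imread('pics/s3.png');print(s.shape)
go([520.6,9.2,72],95.2)
E
```

```text
-10 [512.5 243.4]
0 [514.1 238.9]
6 [515.  236.2]
12 [516.  233.4]
(575, 775, 3)
t 8.375 pos [521.1   8.1 102.8] down [ 0.  0. -1.] y dir 95.15 shift [30.8  1.1 -0.4] turn -0.05 F [-0.1 -0.4 -1.3] w 48.0
```

The bow spans the expected rows (233 to 239), so the tongs are level. Descending over the vial.

Emit:
{"method": "send_rows", "body": {
  "moves": [
    [10, 1.1, -0.4, 0],
    [10, 0, 0, 0],
    [8, 0, 0, 0],
    [0, 0, 0, 0],
    [0, 0, 0, 0]
  ],
  "hand": 0.525
}}

```text
time: 9.0
tool_pos: [520.9, 9.9, 74.8]
tcp_rot: [0.077, 1.571, 0.168]
contact_force: [0.2, -0.5, -0.3]
grip_width: 48.5
```

Emit:
{"method": "send_rows", "body": {
  "moves": [
    [5, 0, 0, 0],
    [5, 0, 0, 0],
    [4, 0, 0, 0],
    [0, 0, 0, 0]
  ]
}}

```text
time: 9.5
tool_pos: [520.5, 9.9, 60.3]
tcp_rot: [2.822, 1.57, 2.913]
contact_force: [0.1, 0.1, -1.4]
grip_width: 48.3
```

```bash
python3 - <<'E'
from h import *
for i in range(3): go([520.6,9.2,41],95.2); snap('wrist')
s,Ks,Cs=snap('scene','s6.png')
for n,lo,hi in(('green',(70,100,40),(95,255,255)),('blue',(96,70,60),(115,255,255))):
    x,y,w,h=260,180,110,75
    k=cv2.inRange(cv2.cvtColor(s[y:y+h,x:x+w],cv2.COLOR_BGR2HSV),lo,hi);nn,l,st,ce=cv2.connectedComponentsWithStats(k);i=1+np.argmax(st[1:,4]);print(n,st[i],ce[i])
E
```

```text
t 9.5 pos [520.5   9.9  60.3] down [-0.001  0.    -1.   ] y dir 95.21 shift [19.3 -0.7  0.1] turn 0.01 F [ 0.1  0.1 -1.4] w 48.3
t 9.55 pos [520.6   9.9  60.5] down [-0.  0. -1.] y dir 95.22 shift [19.5 -0.7 -0.1] turn 0.02 F [ 0.4 -0.2 -0.3] w 48.3
t 9.6 pos [520.8   9.8  60.7] down [ 0.  0. -1.] y dir 95.22 shift [19.7 -0.6 -0.2] turn 0.02 F [ 0.2  0.6 -0.9] w 48.5Traceback (most recent call last):
  File "<stdin>", line 6, in <module>
    return _wrapfunc(a, 'argmax', axis=axis, out=out, **kwds)
    return bound(*args, **kwds)
ValueError: attempt to get argmax of an empty sequence
```

No contact force, with the jaws already around the cap. Continuing to jaw height.

Emit:
{"method": "send_rows", "body": {
  "moves": [
    [5, -0.6, 0, 0],
    [5, 0, 0, 0],
    [5, 0, 0, 0],
    [4, 0, 0, 0],
    [0, 0, 0, 0],
    [0, 0, 0, 0]
  ]
}}

```text
time: 10.45
tool_pos: [520.9, 9.3, 41.8]
tcp_rot: [-0.022, 1.571, 0.069]
contact_force: [0.4, 0.6, -0.6]
grip_width: 48.0
```

```bash
python3 - <<'E'
from h import *
for i in range(3): go([520.6,9.2,41],95.2); s,Ks,Cs=snap('scene','s7.png')
t,_,_=snap('top')
a=cv2.resize(t[165:285,250:380],None,fx=3,fy=3,interpolation=cv2.INTER_CUBIC);b=cv2.resize(s[165:265,255:365],None,fx=3.6,fy=3.6,interpolation=cv2.INTER_CUBIC)
cv2.imwrite('pics/c7.png',np.hstack([a,b]))
E
```

```text
t 10.45 pos [520.9   9.3  41.8] down [ 0.  0. -1.] y dir 95.22 shift [ 0.8 -0.1 -0.3] turn 0.02 F [ 0.4  0.6 -0.6] w 48.0
t 10.5 pos [520.9   9.3  41.9] down [ 0.  0. -1.] y dir 95.22 shift [ 0.9 -0.  -0.3] turn 0.02 F [ 0.1 -0.3 -0.1] w 48.5
t 10.55 pos [520.9   9.2  41.9] down [ 0.  0. -1.] y dir 95.22 shift [ 0.9 -0.  -0.3] turn 0.02 F [ 0.5 -0.2 -0.4] w 48.3
```

View pics/c7.png

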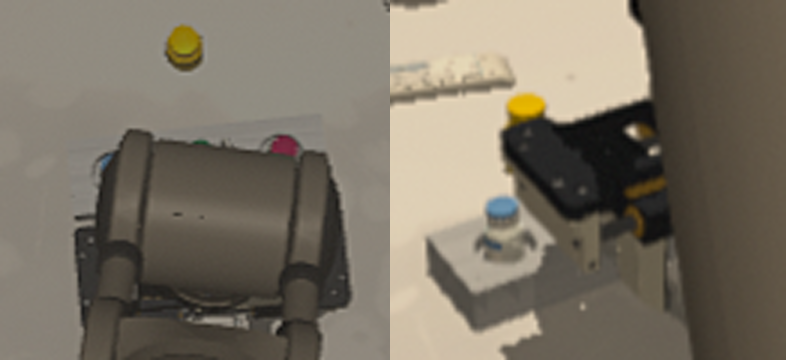

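The blue and pink vials stand undisturbed, and the tip of the green cap shows at top-crop (200,143). Closing now; the width should stop at about 40 mm.

Emit:
{"method": "send_rows", "body": {
  "moves": [
    [0, 0, 0, 0],
    [0, 0, 0, 0],
    [0, 0, 0, 0],
    [0, 0, 0, 0],
    [0, 0, 0, 0],
    [0, 0, 0, 0],
    [0, 0, 0, 0],
    [0, 0, 0, 0]
  ],
  "hand": 0.3
}}

```text
time: 11.65
tool_pos: [520.8, 9.2, 41.7]
tcp_rot: [0.365, 1.571, 0.456]
contact_force: [0.4, 0.1, 0.4]
grip_width: 38.9
```

Emit:
{"method": "send_rows", "body": {
  "moves": [
    [0, 0, 0, 0],
    [0, 0, 0, 0],
    [0, 0, 0, 0],
    [-3, 0, 0, 0],
    [-5, 0, 0, 0],
    [-5, 0, 0, 0],
    [-5, 0, 0, 0],
    [0, 0, 0, 0]
  ],
  "hand": 0.15
}}

```text
time: 12.65
tool_pos: [521.1, 9.2, 60.3]
tcp_rot: [-0.139, 1.57, -0.048]
contact_force: [0.2, 0.3, -1.1]
grip_width: 39.2
```

Emit:
{"method": "send_rows", "body": {
  "moves": [
    [-10, 0, 0, 0],
    [-10, 0, 0, 0],
    [-10, 0, 0, 0],
    [-10, 0, 0, 0],
    [-10, 0, 0, 0],
    [-10, 0, 0, 0],
    [-10, 0, 0, 0],
    [0, 0, 0, 0]
  ]
}}

```text
time: 13.65
tool_pos: [521.3, 9.2, 130.6]
tcp_rot: [-0.158, 1.569, -0.067]
contact_force: [-0.8, -0.3, -1.2]
grip_width: 39.8
```

```bash
python3 - <<'E'
from h import *
t0=cv2.imread('pics/top0.png');_,Kt,Ct=snap('top')
m=np.zeros(t0.shape[:2],np.uint8)
g=cv2.cvtColor(t0,cv2.COLOR_BGR2GRAY)
e=cv2.Canny(g[215:280,125:228],40,100);e=cv2.morphologyEx(e,cv2.MORPH_CLOSE,np.ones((3,3)))
cs,_=cv2.findContours(e,cv2.RETR_EXTERNAL,cv2.CHAIN_APPROX_NONE);c=max(cs,key=lambda c:cv2.boundingRect(c)[2])
c=c.reshape(-1,2)+[125,215]
P=np.array([plane(Kt,Ct,p,37)[:2] for p in c],np.float32);r=cv2.minAreaRect(P);print(len(c),r)
go([450,300,120],95.2)
E
```

```text
197 ((560.0515747070312, 341.7884521484375), (91.86087036132812, 201.44725036621094), 14.76041316986084)
t 13.7 pos [520.9   9.3 130. ] down [ 0.001 -0.    -1.   ] y dir 95.22 shift [ 10.  296.  -44.2] turn 0.02 F [-0.4 -0.3 -1.6] w 39.1
```

The dish outline fits a 92 x 201 rectangle centred at (560,342), which matches the text. Carrying the vial there gently.

Emit:
{"method": "send_rows", "body": {
  "moves": [
    [-5, 10, -1, 0],
    [-5, 20, -2, 0],
    [-5, 27, -2, 0],
    [-5, 27, -2, 0],
    [0, 27, -2, 0],
    [0, 27, -2, 0],
    [0, 27, -2, 0],
    [0, 27, -2, 0]
  ]
}}

```text
time: 14.7
tool_pos: [487.6, 200.5, 149.6]
tcp_rot: [2.968, 1.57, 3.059]
contact_force: [-0.2, -0.6, -1.7]
grip_width: 39.0
```

Emit:
{"method": "send_rows", "body": {
  "moves": [
    [0, 27, -2, 0],
    [0, 27, -2, 0],
    [0, 27, -2, 0],
    [0, 25, -2, 0],
    [0, 18, -1, 0],
    [0, 11, -1, 0],
    [0, 0, 0, 0],
    [0, 0, 0, 0]
  ]
}}

```text
time: 15.7
tool_pos: [466.3, 332.0, 149.7]
tcp_rot: [-2.071, 1.57, -1.98]
contact_force: [-0.8, 0.3, -1.7]
grip_width: 39.4
```

```bash
python3 - <<'E'
from h import *
go([466.4,333.3,150],95.2)
s,Ks,Cs=snap('scene','s8.png');t,Kt,Ct=snap('top','t8.png')
print('expect cap',proj(Ks,Cs,(560,342,178)),proj(Kt,Ct,(560,342,178)))
a=cv2.resize(t[170:290,110:270],None,fx=2.5,fy=2.5);b=cv2.resize(s,(400,300))
cv2.imwrite('pics/c8.png',np.hstack([a,b]))
for n,im in(('s',s),('t',t)):
    k=cv2.inRange(cv2.cvtColor(im,cv2.COLOR_BGR2HSV),(70,100,40),(95,255,255));nn,l,st,ce=cv2.connectedComponentsWithStats(k)
    print(n,[(st[i].tolist(),ce[i].round(1).tolist()) for i in range(1,nn) if st[i,4]>12])
E
```

```text
t 15.7 pos [466.3 332.  149.7] down [-0. -0. -1.] y dir 95.19 shift [-0.3  1.3  0.3] turn -0.01 F [-0.8  0.3 -1.7] w 39.4
expect cap [138.2626723  216.99328484] [158.60316204 233.11734946]
s [([309, 298, 6, 32, 123], [311.5, 313.7])]
t [([507, 116, 22, 22, 343], [517.6, 126.5]), ([416, 187, 4, 29, 69], [417.1, 201.1]), ([154, 228, 11, 11, 90], [159.4, 233.2]), ([266, 296, 14, 30, 84], [272.0, 310.2])]
```

View pics/c8.png

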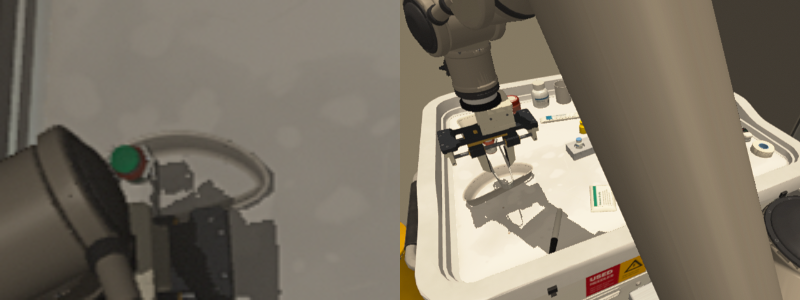

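The vial is in the tongs over the dish. Its cap is at (159.4,233.2) in the top view, against (158.6,233.1) predicted for an upright vial at the dish centre. I'll let it settle, check the other vials in numbers, then hand in.

Emit:
{"method": "send_rows", "body": {
  "moves": [
    [0, 0, 0, 0],
    [0, 0, 0, 0],
    [0, 0, 0, 0],
    [0, 0, 0, 0],
    [0, 0, 0, 0],
    [0, 0, 0, 0],
    [0, 0, 0, 0],
    [0, 0, 0, 0]
  ]
}}

```text
time: 16.8
tool_pos: [466.1, 332.6, 149.8]
tcp_rot: [0.843, 1.571, 0.934]
contact_force: [-0.9, -0.2, -1.3]
grip_width: 39.4
```

```bash
python3 - <<'E'
from h import *
from plant import close_job
go([466.4,333.3,150],95.2)
t,Kt,Ct=snap('top');x,y,w,h=270,195,95,50
for im,l in((cv2.imread('pics/top0.png'),'before'),(t,'now')):
  for n,lo,hi in(('blue',(96,70,60),(115,255,255)),('pink',(160,100,60),(179,255,255)),('green',(70,100,40),(95,255,255))):
    k=cv2.inRange(cv2.cvtColor(im[y:y+h,x:x+w],cv2.COLOR_BGR2HSV),lo,hi);nn,_,st,ce=cv2.connectedComponentsWithStats(k)
    print(l,n,[(int(st[i,4]),ce[i].round(1).tolist()) for i in range(1,nn) if st[i,4]>8])
k=cv2.inRange(cv2.cvtColor(t[215:250,140:180],cv2.COLOR_BGR2HSV),(70,100,40),(95,255,255));print('cap',cv2.connectedComponentsWithStats(k)[3][1:]+[140,215])
print(close_job())
E
```

```text
t 16.8 pos [466.1 332.6 149.8] down [ 0.  0. -1.] y dir 95.22 shift [-0.2  0.6  0.3] turn 0.02 F [-0.9 -0.2 -1.3] w 39.4
before blue [(39, [17.0, 24.8])]
before pink [(60, [74.4, 19.1])]
before green [(44, [45.9, 21.4])]
now blue [(39, [17.0, 24.8])]
now pink [(59, [74.4, 19.1])]
now green []
cap [[159.15909091 233.35227273]]
the job is handed in; nothing more can be done
None
```

I gripped the tongs by their plates, closed the jaws on the brown, green-capped vial in the middle well and lifted it out. It is now held over the middle of the kidney dish, its foot at about 128 mm (computed from the tool pose). The job was handed in at about 17 s of the 42 s limit, and no verdict is reported.

**What the last checks showed:**
- **Position over the dish:** the cap is within 1 px (about 2 mm) of where an upright vial at the dish centre would appear in the top view. I checked tilt only through this cap position.
- **Grip:** the plates are steady at 39.4 mm (expected about 40), and the cap moved only about 0.3 px over the last second.
- **Other vials:** the blue and pink caps are at exactly the same pixels as at the start.

**What I could not check or what disagreed:**
- **Jaws on the vial:** the arm hid the jaws while they closed. I confirmed the grasp only by the low contact forces, the plate width and the later picture.
- **Tongs height by triangulation:** the jaws came out at about 9 to 15 mm, as expected. The bow came out at −12 mm, with the views differing by about 3 mm there, so I left that point out.

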